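# Count along the stock rack and push the bar into the third gap

### The arm

A 6-joint arm with a two-finger parallel gripper is mounted at the origin on the work surface. World frame = base frame: x ahead of the robot, y to its left, z up, the work surface at z = 0. Lengths are in mm, angles in rad, forces in N, time in s.
With the tool pointing down it reaches from about 275 to 825 mm from the base axis. Payload 4.9 kg.
Tool frame: the origin (TCP) lies at the very end of the fingers, on their centre line; the grasp point (between the pads) lies robot.grip_depth behind it (robot.grip_depth is the distance from the TCP to the grasp point, in mm); z points along the fingers, y is the line along which they close (so a half turn about z gives the same grasp; the last joint's range is limited). The gripper opens to 85 mm and grips with 20 to 120 N. Pads are 22 mm wide; open, the fingers measure 114 mm over their backs; the gripper's body (76 mm by 85 mm) begins 54 mm behind the grasp point. The pads swing forward as they close: fully open they stand 13 mm farther back than shut.
Start: joints at [1.035, 0.326, -0.193, 1.052, 0, 1.437], TCP at [215.088, 506.217, 203.981] pointing down, gripper open.
Joint ranges: [-2.65, 2.65], [-0.97, 1.79], [-1.3, 1.35], [-1.93, 2.1], [-1.47, 1.37], [-3.14, 3.14]. Speed limits (rad/s): [2.57, 2.57, 3.14, 3.14, 3.14, 3.14].

### API

Orientations are given as [roll, pitch, yaw] about the fixed x, y, z axes, in that order (R = Rz(yaw) Ry(pitch) Rx(roll)).
In Python, from cell import robot, imaging, finder gives the robot as it stands.
- The arm moves only by the shell command python3 -m handwheel 'ROWS' [FORCE]. ROWS is JSON, a list of rows, each a list of 3 entries, a list of its own where there are three numbers: the turn, a rotation vector about the tool's x, y, z in degrees, then the shift along the tool's x, y, z in cm, then the opening, from 0 (shut) to 1 (fully open). A call has 1 to 8 rows; each row is the pose to reach, as a shift and turn from the pose commanded when the call began, along the tool's axes at that moment; what a row does not reach only later rows make up. A row lasts 1/12 s, in which the tool goes at most 41.7 mm and 7.16 degrees, less where a joint would pass 70% of its speed; a pose out of reach is approached as far as the arm can. A call with a gripper value outside its range is refused whole. The fingers move at their own pace and stop on an object; FORCE is the grip in N (left out, the last holds). Time passes only in rows, so rows that repeat a pose let the fingers close. It gives the time, the measured TCP pose, the force, the opening and the grip force at its end, in the units of the state.
- robot.state(): the state, without advancing time (a new reading comes with each control period).
- imaging.grab_frame(name): name is "side" or "top" or "wrist"; returns a dict with "frame" (400x640x3 uint8, red, green, blue), "camera_matrix" (3x3 intrinsics, pixels), "rvec" (rotation vector, rad) and "tvec" (3), from world to camera coordinates, as OpenCV has them. Camera axes: x right, y down, z forward; pixel columns grow to the right and rows downward; lengths in mm; the calibration is good to about 2 mm. A picture is of the moment at which its call begins. There is no depth.
- robot.finish_job(): hands the job in; it is judged then, once.
Trained networks look in the newest picture that a camera, given by its name, has taken for a name from the list of things; names that differ only in an ending like _2 or _b are one class to them, and where a whole thing is asked for, a point or a joint stands for the part that bears it (a point fixed in the world has none). Each returns a list of dicts, best first, with "p" (0 to 1); they miss things now and then, are a little off and sometimes report something else, mostly with a low value. They report only what shows in the picture. A call takes as long as a camera call. They do not tell look-alikes from the thing itself.
- finder.spot_in(name, camera): "point" ([x, y, z] in mm, in world coordinates, good to about 4 mm: the middle of the surface that is visible of it).
- finder.cut_out(name, camera): "region" (400x640 bool, what is visible of it).
- finder.place_of(name, camera): "point" ([x, y, z] in mm, in world coordinates, good to about 4 mm: a listed point, or the origin of a listed thing).
The state is a dict: "time": time; "q": joint angles; "qd": joint speeds; "effort": joint torques, N m; "ee_pos": TCP position; "tool_rot": TCP orientation; "wrist_force": force on the tool from outside, world axes, zero at the start; "moment": the same for the moment, N m; "width": finger opening in mm; "grasp_force": force on a finger pad.
Only numpy, scipy, OpenCV 4.12 (cv2) and the standard library are available. Lean on these libraries where they do the work, as an engineer would, in place of code of your own. Each camera call takes 0.05 s, during which the arm holds its last target. There are 200 camera calls.

### The job

Count the gaps of the steel stock rack from its ball-topped end post: run a fingertip along its top rail, touching the rail over the first, then the second, then the third gap. Then push the loose square bar, lying in front of the rack, into that third gap until it is fully home, flat on the bench and against the back plate. Push with the fingertips or the outside of the fingers, never taking the bar between the fingers or lifting it; leave the other stock and tools where they are, and finish clear of everything.

Things in the scene. Friction and masses are not known exactly. Their poses are not given: they have to be found in the camera images.
- rack: Fixed dark steel rack on the bench (all sizes in mm). Origin: bench level, middle of the six gaps; x points into the gaps, y along the rack to its left, z up. Seven dividers 8 thick, 42 high, 46 apart, from x = -40 (rounded noses) to the back plate's face at x = +40. Gaps 38 clear, no floor, centres y = +115, +69, +23, -23, -69, -115 (gap 1 to 6 here: not the counting order). See rail1 for the top rail.
- rail1: Middle 26 (in y) of the stretch of the top rail over gap 1, fixed to the rack; origin at the centre of its underside, 10 below its top; axes as the rack's. The whole top rail is level and continuous, 16 wide in x, centred on rack x = +10, top at height 52; touching this stretch counts for this gap.
- rail2: Middle 26 (in y) of the stretch of the top rail over gap 2, fixed to the rack; origin at the centre of its underside, 10 below its top; axes as the rack's. The whole top rail is level and continuous, 16 wide in x, centred on rack x = +10, top at height 52; touching this stretch counts for this gap.
- rail3: Middle 26 (in y) of the stretch of the top rail over gap 3, fixed to the rack; origin at the centre of its underside, 10 below its top; axes as the rack's. The whole top rail is level and continuous, 16 wide in x, centred on rack x = +10, top at height 52; touching this stretch counts for this gap.
- rail4: Middle 26 (in y) of the stretch of the top rail over gap 4, fixed to the rack; origin at the centre of its underside, 10 below its top; axes as the rack's. The whole top rail is level and continuous, 16 wide in x, centred on rack x = +10, top at height 52; touching this stretch counts for this gap.
- rail5: Middle 26 (in y) of the stretch of the top rail over gap 5, fixed to the rack; origin at the centre of its underside, 10 below its top; axes as the rack's. The whole top rail is level and continuous, 16 wide in x, centred on rack x = +10, top at height 52; touching this stretch counts for this gap.
- rail6: Middle 26 (in y) of the stretch of the top rail over gap 6, fixed to the rack; origin at the centre of its underside, 10 below its top; axes as the rack's. The whole top rail is level and continuous, 16 wide in x, centred on rack x = +10, top at height 52; touching this stretch counts for this gap.
- ball_post: Fixed round steel post, diameter 16, with a ball of diameter 30 on top, 90 high in all, at one end of the rack (at rack x = +10, y = +160 or -160, either one). Counting starts at this end, so the third gap is gap 3 if it is on the +y end, gap 4 if on the -y end. Origin at its foot.
- plain_post: Fixed plain round post, diameter 16, 52 high, at the other end of the rack. Origin at its foot.
- bar: Loose square steel bar, 80 long (x) x 30 x 30, 0.4 to 0.7 kg, lying on the bench in front of the rack with its x axis roughly along the rack's x (any gap may be opposite it). Origin at the centre of its underside. Home: its origin lies at rack x = 0, its rear end then flush with the divider noses.
- flat_bar: Bystander, leave alone: flat bar 70 x 25 x 12 high, stored in gap 1. Loose.
- angle_iron: Bystander, leave alone: rusty angle offcut 72 x 28 x 30 high, stored in gap 5. Loose.
- key_steel: Bystander, leave alone: key-steel offcut 74 x 14 x 20 high, stored in gap 6. Loose.
- square: Bystander, leave alone: red and dark welding square standing on edge, about 90 long, 18 thick, 90 high, on the left. Loose.
- c_clamp: Bystander, leave alone: blue C-clamp lying flat, about 170 x 130 x 20 high, on the right. Loose.
- tube_pot: Bystander, leave alone: rusty square-tube pot 50 x 50 x 60 high with drills and pens up to 95 high, behind the rack on the left. Loose.
- paste_jar: Bystander, leave alone: upright jar with a lid, diameter 60, 70 high, behind the rack on the right. Loose.
- hammer: Bystander, leave alone: hammer lying on the left, near the robot. Loose.
There are look-alikes about, which are no part of the job. Leave any pink look-alike of the bar alone. What is shaped like the ball_post but green is not meant.

How it is judged:
By the outcome, as a careful person would: the job done as asked, in the order asked, and still so for the second after the job is handed in, with the robot touching nothing.
It also fails if it takes over 64 s, if anything falls off the work surface, if the arm or the gripper's body presses on something with over 40 N, if the wrist force passes 120 N, or if a joint passes its speed limit or range.

## Working session

There is one attempt and no reset: what is moved stays moved. The work goes in short steps, Python scripts to look and compute and a shell command to move; the robot and the scene stay as the last step left them, time stands still between calls to the robot, and variables do not carry over. Pictures are saved under pics/ and viewed, at most 10 in all, crops included, and the job is handed in when it is done.

```bash
mkdir -p pics
cat > h.py <<'E'
import numpy as np,cv2
from cell import robot,imaging,finder
def grab(n):
    f=imaging.grab_frame(n); return f
def save(f,name): cv2.imwrite('pics/'+name,cv2.cvtColor(f['frame'],cv2.COLOR_RGB2BGR))
def proj(f,P):
    return cv2.projectPoints(np.float64(P).reshape(-1,3),np.float64(f['rvec']),np.float64(f['tvec']),np.float64(f['camera_matrix']),None)[0].reshape(-1,2)
def unproj(f,uv,z):
    R=cv2.Rodrigues(np.float64(f['rvec']))[0];t=np.float64(f['tvec']).ravel();C=-R.T@t
    d=R.T@np.linalg.inv(f['camera_matrix'])@np.array([*uv,1.]);return C+d*(z-C[2])/d[2]
E
python3 - <<'E'
from h import *
for c in ['top','side']:
    f=grab(c);save(f,c+'0.png')
    for n in ['rack','ball_post','plain_post','bar','rail1','rail3','rail4','rail6']:
        for d in finder.place_of(n,c)[:3]: print(c,n,round(d['p'],2),np.round(d['point']),np.round(proj(f,d['point'])[0]))
s=robot.state();print(s['tool_rot'],s['ee_pos'],s['wrist_force'],s['time'],robot.grip_depth)
E
```

```text
top rack 0.73 [522.  64.  -1.] [302. 219.]
top rack 0.65 [632.  48.  -4.] [308. 185.]
top rack 0.53 [ 785. -188.    2.] [382. 139.]
top ball_post 0.66 [ 627. -114.   -4.] [359. 188.]
top ball_post 0.6 [ 617. -185.    1.] [381. 191.]
top plain_post 0.52 [651. 204.   1.] [259. 177.]
top bar 0.68 [413. 134.  -4.] [279. 253.]
top bar 0.64 [520.  62.   1.] [303. 220.]
top rail1 0.63 [640.  71.  44.] [301. 180.]
top rail1 0.56 [640.  22.  42.] [317. 181.]
top rail1 0.51 [640. 119.  44.] [285. 180.]
top rail3 0.63 [640.  71.  44.] [301. 180.]
top rail3 0.56 [640.  22.  42.] [317. 181.]
top rail3 0.51 [640. 119.  44.] [285. 180.]
top rail4 0.63 [640.  71.  44.] [301. 180.]
top rail4 0.56 [640.  22.  42.] [317. 181.]
top rail4 0.51 [640. 119.  44.] [285. 180.]
top rail6 0.63 [640.  71.  44.] [301. 180.]
top rail6 0.56 [640.  22.  42.] [317. 181.]
top rail6 0.51 [640. 119.  44.] [285. 180.]
side rack 0.95 [629.  47.  -1.] [325. 219.]
side rack 0.36 [624. -64.   3.] [335. 244.]
side ball_post 0.6 [ 631. -115.   -3.] [343. 259.]
side ball_post 0.55 [ 618. -184.    1.] [347. 278.]
side bar 0.92 [415. 136.  -1.] [244. 210.]
side bar 0.72 [521.  58.  -3.] [286. 222.]
side rail1 0.61 [648. 167.  41.] [321. 183.]
side rail1 0.55 [643.  71.  44.] [329. 200.]
side rail1 0.51 [645. 116.  44.] [325. 191.]
side rail3 0.61 [648. 167.  41.] [321. 183.]
side rail3 0.55 [643.  71.  44.] [329. 200.]
side rail3 0.51 [645. 116.  44.] [325. 191.]
side rail4 0.61 [648. 167.  41.] [321. 183.]
side rail4 0.55 [643.  71.  44.] [329. 200.]
side rail4 0.51 [645. 116.  44.] [325. 191.]
side rail6 0.61 [648. 167.  41.] [321. 183.]
side rail6 0.55 [643.  71.  44.] [329. 200.]
side rail6 0.51 [645. 116.  44.] [325. 191.]
[3.14157087e+00 2.61254986e-05 2.73977381e+00] [215.11046439 506.20546299 203.99563178] [-0.85104686 -0.16968001  0.26443871] 0.9 18.700000000000003
```

Run:
```python
from h import *
a=cv2.imread('pics/top0.png')[110:290,200:440];b=cv2.imread('pics/side0.png')[130:310,200:440]
cv2.imwrite('pics/c0.png',np.vstack([cv2.resize(x,None,fx=1.66*1.0,fy=1.66,interpolation=3) for x in (a,b)]))
cv2.imwrite('pics/c0.png',np.hstack([cv2.resize(x,(400,300),interpolation=2) for x in (a,b)]))
```

```text
(no output)
```

View pics/c0.png

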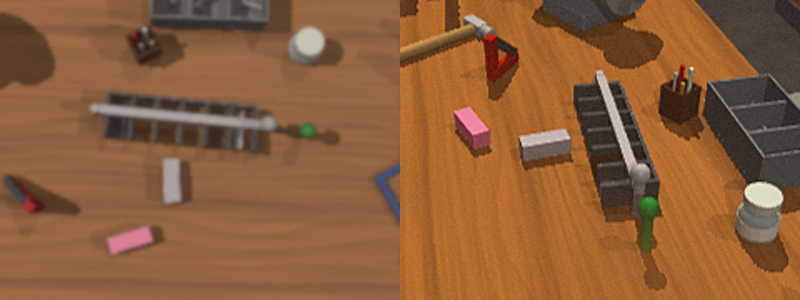

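View pics/top0.png

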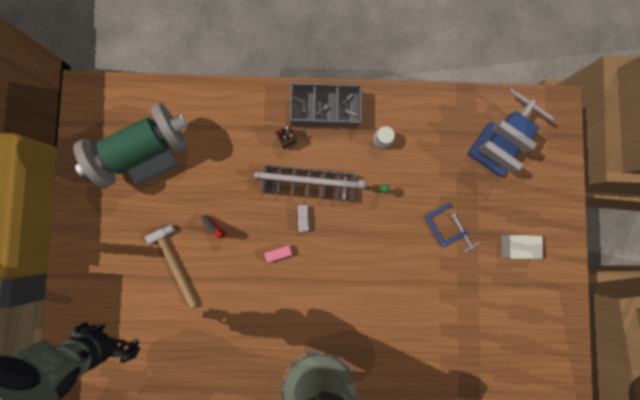

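The top view shows two ball-topped posts: a steel one at (361,184), attached to the rack's right (−y) end, and a green look-alike at (384,188). I take the steel one, so the third gap is gap 4. There are two bars: grey steel at (303,219) and a pink look-alike at (278,254). I take the grey one. The side crop agrees.

```bash
cat >> h.py <<'E'
from scipy.spatial.transform import Rotation as Ro
def go(p,yaw):
    s=robot.state();R=Ro.from_euler('xyz',s['tool_rot']);T=Ro.from_euler('xyz',[np.pi,0,yaw])
    print('t',round(s['time'],2),'turn',np.round((R.inv()*T).as_rotvec(degrees=True),1),'shift cm',np.round(R.inv().apply(np.array(p)-s['ee_pos'])/10,2))
E
python3 -c "
from h import *
go([480,30,300],np.pi-.069)"
```

```text
t 0.9 turn [  0.    0.  -19.1] shift cm [-43.   -33.47  -9.6 ]
```

```bash
python3 -m handwheel '[[[0,0,-5],[-5,-4,-3],0],[[0,0,-10],[-10,-8,-6],0],[[0,0,-19],[-43,-33.5,-9.6],0],[[0,0,-19],[-43,-33.5,-9.6],0],[[0,0,-19],[-43,-33.5,-9.6],0],[[0,0,-19],[-43,-33.5,-9.6],0],[[0,0,-19],[-43,-33.5,-9.6],0],[[0,0,-19],[-43,-33.5,-9.6],0]]'
python3 -c "
from h import *
go([480,30,300],np.pi-.069)"
```

```text
time: 1.57
ee_pos: [370.4, 225.2, 271.4]
tool_rot: [3.141, 0.001, 3.072]
wrist_force: [1.0, 0.9, 0.5]
width: 0.0
grasp_force: 0.0
t 1.57 turn [ 0.  0. -0.] shift cm [-12.3  -18.71  -2.86]
```

```bash
python3 -m handwheel '[[[0,0,0],[-12.3,-18.7,-2.9],0],[[0,0,0],[-12.3,-18.7,-2.9],0],[[0,0,0],[-12.3,-18.7,-2.9],0],[[0,0,0],[-12.3,-18.7,-2.9],0],[[0,0,0],[-12.3,-18.7,-2.9],0],[[0,0,0],[-12.3,-18.7,-2.9],0],[[0,0,0],[-12.3,-18.7,-2.9],0]]'
python3 - <<'E'
from h import *
f=grab('wrist');save(f,'w1.png')
for n in ['rack','ball_post','plain_post','bar','rail1']:
    for d in finder.place_of(n,'wrist')[:6]: print(n,round(d['p'],2),np.round(d['point']),np.round(proj(f,d['point'])[0]))
E
```

```text
time: 2.15
ee_pos: [481.6, 28.3, 300.1]
tool_rot: [-3.141, 0.002, 3.066]
wrist_force: [-0.0, 0.2, 1.0]
width: -0.0
grasp_force: 0.0
rack 0.95 [630.  48.   2.] [334. 243.]
ball_post 0.89 [ 627. -110.   -0.] [235. 248.]
ball_post 0.56 [ 618. -182.    1.] [189. 246.]
plain_post 0.74 [648. 203.  -3.] [431. 246.]
plain_post 0.64 [628. -70.  44.] [255. 260.]
bar 0.57 [525.  61.  -1.] [338. 178.]
bar 0.55 [416. 135.   3.] [387.  99.]
rail1 0.67 [647. 117.  45.] [383. 263.]
rail1 0.65 [643.  67.  44.] [349. 263.]
rail1 0.54 [635. -23.  40.] [288. 261.]
rail1 0.5 [650. 164.  42.] [415. 262.]
rail1 0.46 [629. -68.  44.] [257. 261.]
```

View pics/w1.png

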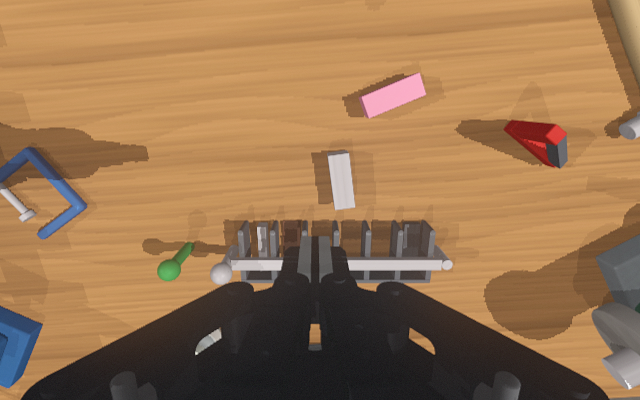

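The wrist view (rotated half a turn) shows the steel ball at (221,272) on the rack's left-hand image end (−y). The green ball is at (169,270), the plain post at (447,265), the grey bar at (341,180) and the pink one at (392,95).

Run:
```python
from h import *
f=grab('wrist');im=f['frame']
b=unproj(f,(221.5,272.5),75);p=unproj(f,(447.5,265),52)
print('ball',b,'plain',p)
v=p-b;yaw=np.arctan2(-v[0],v[1]);ex=np.array([np.cos(yaw),np.sin(yaw)]);ey=np.array([-ex[1],ex[0]])
m=(b+p)[:2]/2;c=m-10*ex
print('len',np.hypot(*v[:2]),'yaw',yaw,'center',c)
hsv=cv2.cvtColor(im,cv2.COLOR_RGB2HSV);mk=((hsv[...,1]<60)&(hsv[...,2]>120)).astype(np.uint8)
mk[:, :315]=0;mk[:,370:]=0;mk[:140]=0;mk[215:]=0
n,l,st,ce=cv2.connectedComponentsWithStats(mk);i=1+st[1:,4].argmax();print(st[i])
cn=np.argwhere(l==i)[:,::-1]
W=np.array([unproj(f,q,30)[:2] for q in cn],np.float32)
print(cv2.minAreaRect(W)); 
bp=W.mean(0)
print('bar centre in rack',(bp-c)@ex,(bp-c)@ey,bp)
vv=im.copy()
for P in [(x,y,z) for x in(2,18) for y in range(-161,162,46) for z in (52,)]+[(-40,y,42) for y in (-138,-92,-46,0,46,92,138)]:
    q=proj(f,[*(c+P[0]*ex+P[1]*ey),P[2]])[0];cv2.circle(vv,(int(q[0]+.5),int(q[1]+.5)),1,(0,255,0),-1)
cv2.imwrite('pics/w1f.png',cv2.resize(cv2.cvtColor(vv,4)[140:300,210:460],(780,500),interpolation=2))
```

```text
ball [ 625.16201919 -104.39103095   75.        ] plain [647.80925903 214.44514978  52.        ]
len 319.6394963334824 yaw -0.07091186003626589 center [626.51077104  55.73558386]
[ 324  154   27   59 1179]
((522.3975830078125, 62.90226364135742), (82.35691833496094, 29.884899139404297), 3.9271240234375)
bar centre in rack -104.52867237179586 -0.21518130913840333 [522.22955   62.927055]
```

View pics/w1f.png

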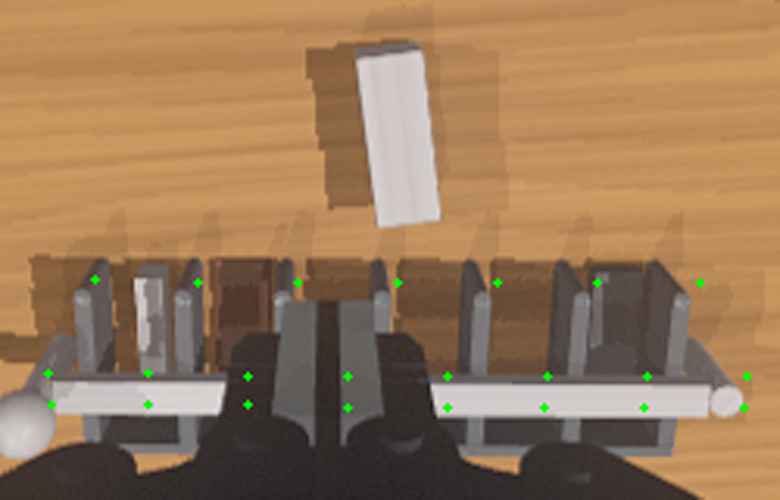

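The overlay is off because the arm had settled between frames. I'll redo it with the pixels from this frame: ball (218,276), plain post (442.4,268.3), noses at row 235.

Run:
```python
from h import *
f=grab('wrist');im=f['frame']
b=unproj(f,(218,276),75);p=unproj(f,(442.4,268.3),52)
v=p-b;yaw=np.arctan2(-v[0],v[1]);ex=np.array([np.cos(yaw),np.sin(yaw)]);ey=np.array([-ex[1],ex[0]])
c=(b+p)[:2]/2-10*ex
print(b,p,'len',np.hypot(*v[:2]),'yaw',yaw,'center',c)
print('nose tops in rack',[np.round([(w-c)@ex,(w-c)@ey],1) for w in (unproj(f,(210+u/3.12,140+r/3.125),42)[:2] for u,r in ((84,294),(183,294),(283,294),(381,294),(475,294),(577,294),(681,294)))])
d=np.array([522.3,62.9])-c;print('bar rack',d@ex,d@ey,'bar yaw',np.radians(3.93)-yaw)
for x,y in((10,-115),(10,-69),(10,-23),(-104,-23)):print(x,y,c+x*ex+y*ey)
vv=im.copy()
for P in [(x,y,z) for x in(2,18) for y in range(-161,162,46) for z in (52,)]+[(-40,y,42) for y in (-138,-92,-46,0,46,92,138)]:
    q=proj(f,[*(c+P[0]*ex+P[1]*ey),P[2]])[0];cv2.circle(vv,(int(q[0]+.5),int(q[1]+.5)),1,(0,255,0),-1)
cv2.imwrite('pics/w1g.png',cv2.resize(cv2.cvtColor(vv,4)[140:300,210:460],(780,500),interpolation=2))
```

```text
[ 630.41936957 -110.08125733   75.        ] [652.84880097 207.3266358   52.        ] len 318.199387202027 yaw -0.07054710953966918 center [631.65895942  49.3275753 ]
nose tops in rack [array([ -38.3, -137.5]), array([-38.5, -92. ]), array([-38.6, -46. ]), array([-38.7,  -1. ]), array([-38.9,  42.3]), array([-39. ,  89.2]), array([-39.2, 137. ])]
bar rack -110.0436395636898 5.83010377902432 bar yaw 0.13913854914304635
10 -115 [633.52789552 -66.09125799]
10 -69 [636.77037142 -20.2056791 ]
10 -23 [640.01284732  25.67989979]
-104 -23 [526.29641268  33.71560094]
```

View pics/w1g.png

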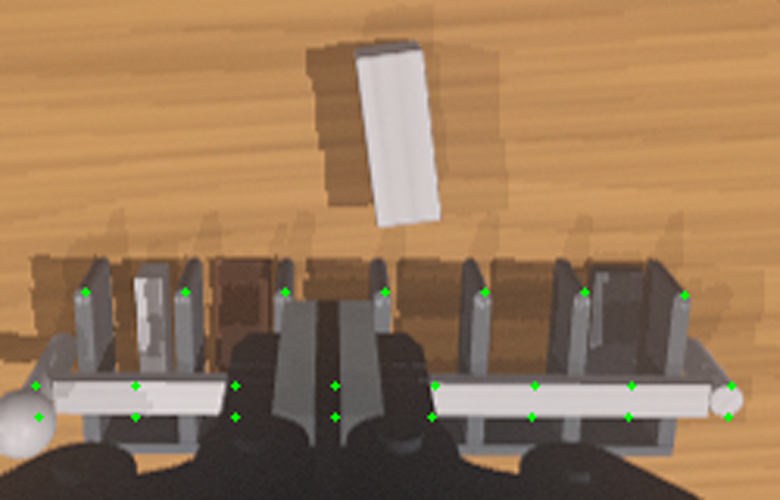

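```bash
cat >> h.py <<'E'
YW=-.0705;EX=np.array([np.cos(YW),np.sin(YW)]);EY=np.array([-EX[1],EX[0]]);C0=np.array([631.5,48.7])
def rk(x,y,z,dyaw=0): go([*(C0+x*EX+y*EY),z],np.pi+YW+dyaw)
def torack(p): d=np.array(p[:2])-C0;return np.round([d@EX,d@EY],1)
E
python3 -c "
from h import *
rk(10,-113,120);rk(10,-113,60)"
```

```text
t 2.55 turn [ 0.  -0.   0.1] shift cm [-16.09  -8.68  17.99]
t 2.55 turn [ 0.  -0.   0.1] shift cm [-16.09  -8.68  23.99]
```

```bash
python3 -m handwheel '[[[0,0,0],[-4,-2,4],0],[[0,0,0],[-8,-4.3,8],0],[[0,0,0],[-12,-6.5,12],0],[[0,0,0],[-16.1,-8.7,16],0],[[0,0,0],[-16.1,-8.7,19],0],[[0,0,0],[-16.1,-8.7,22],0],[[0,0,0],[-16.1,-8.7,23.8],0],[[0,0,0],[-16.1,-8.7,23.8],0]]'
python3 - <<'E'
from h import *
f=grab('wrist');save(f,'w2.png')
f=grab('side');cv2.imwrite('pics/s2.png',cv2.resize(cv2.cvtColor(f['frame'],4)[150:310,230:430],(750,600),interpolation=2))
rk(10,-113,52);s=robot.state();print(s['ee_pos'],s['wrist_force'],torack(s['ee_pos']))
E
```

```text
time: 3.22
ee_pos: [631.9, -65.9, 56.0]
tool_rot: [3.141, -0.006, 3.072]
wrist_force: [-0.6, 0.4, 0.2]
width: -0.1
grasp_force: 0.0
t 3.32 turn [ 0.1 -0.4  0. ] shift cm [-0.25  0.08  0.53]
[631.02950698 -65.33695695  57.35995512] [ 0.63590292 -0.15935939 -0.40396554] [   7.6 -113.8]
```

View pics/s2.png

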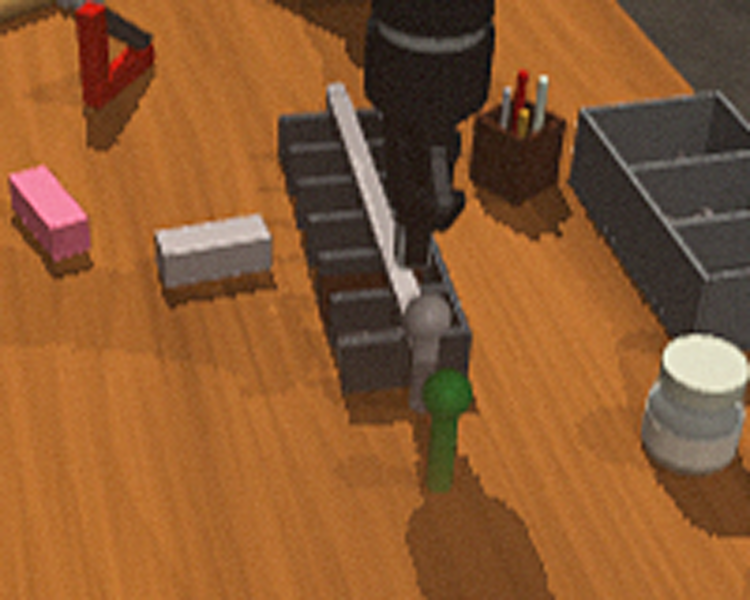

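The crop shows the shut fingertips just above the rail over the gap next to the steel ball, which is gap 6 and the first counted. Descending gently now.

```bash
python3 -m handwheel '[[[0,0,0],[-0.2,0.05,0.2],0],[[0,0,0],[-0.2,0.05,0.3],0],[[0,0,0],[-0.2,0.05,0.4],0],[[0,0,0],[-0.2,0.05,0.5],0],[[0,0,0],[-0.2,0.05,0.5],0]]'
```

```text
time: 3.73
ee_pos: [636.6, -65.8, 58.3]
tool_rot: [-3.141, 0.002, 3.072]
wrist_force: [-0.4, 0.3, 0.5]
width: 0.2
grasp_force: 0.0
```

```bash
for i in 1; do python3 -m handwheel '[[[0,0,0],[0,0,0.1],0],[[0,0,0],[0,0,0.2],0],[[0,0,0],[0,0,0.3],0],[[0,0,0],[0,0,0.3],0]]'; done; python3 -c "
from h import *
s=robot.state();print(s['ee_pos'],s['wrist_force'],torack(s['ee_pos']))"
```

```text
time: 4.07
ee_pos: [635.8, -66.0, 53.7]
tool_rot: [3.142, -0.0, 3.071]
wrist_force: [-0.7, 0.1, -0.5]
width: -0.3
grasp_force: 0.0
[635.77038242 -65.95199873  53.67447264] [-0.72557914  0.10647678 -0.53492082] [  12.3 -114.1]
```

```bash
python3 -m handwheel '[[[0,0,0],[0.1,0,0.1],0],[[0,0,0],[0.1,0,0.15],0],[[0,0,0],[0.1,0,0.2],0],[[0,0,0],[0.1,0,0.2],0]]'
```

```text
time: 4.4
ee_pos: [634.8, -65.9, 51.7]
tool_rot: [3.142, -0.0, 3.071]
wrist_force: [0.5, -0.6, -0.2]
width: 0.1
grasp_force: 0.0
```

```bash
python3 -m handwheel '[[[0,0,0],[0,0,0.05],0],[[0,0,0],[0,0,0.1],0],[[0,0,0],[0,0,0.1],0],[[0,0,0],[0,0,0.1],0]]'
```

```text
time: 4.73
ee_pos: [634.9, -65.9, 50.8]
tool_rot: [-3.142, -0.0, 3.071]
wrist_force: [0.6, -0.2, -0.2]
width: 0.0
grasp_force: 0.0
```

```bash
python3 -m handwheel '[[[0,0,0],[0,0,0.05],0],[[0,0,0],[0,0,0.1],0],[[0,0,0],[0,0,0.1],0],[[0,0,0],[0,0,0.1],0]]'
python3 - <<'E'
from h import *
f=grab('side');cv2.imwrite('pics/s3.png',cv2.resize(cv2.cvtColor(f['frame'],4)[200:260,300:380],(800,600),interpolation=2))
E
```

```text
time: 5.07
ee_pos: [634.9, -65.9, 49.8]
tool_rot: [-3.142, -0.0, 3.071]
wrist_force: [0.2, 0.9, 0.4]
width: 0.0
grasp_force: 0.0
```

View pics/s3.png

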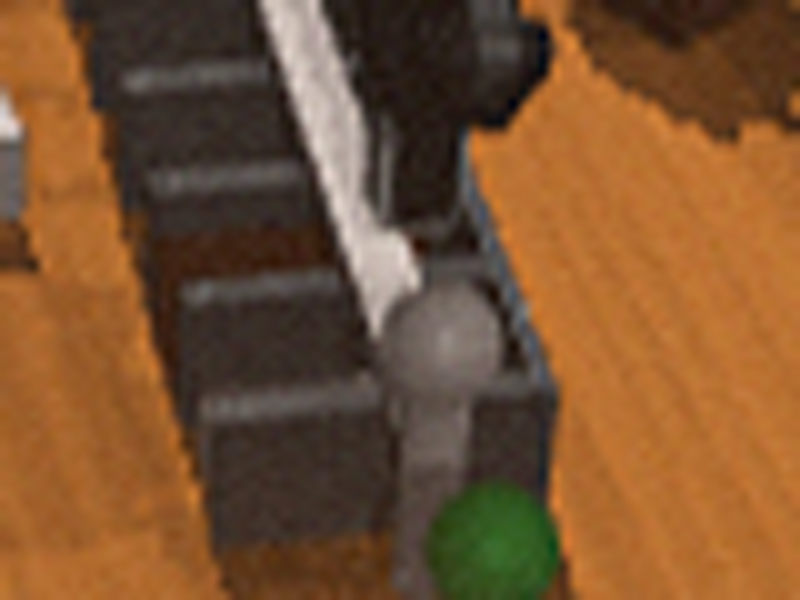

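Run:
```python
from h import *
f=grab('side');s=robot.state()
q=lambda P:np.round((proj(f,P)-[300,200])*10)
print('tcp',torack(s['ee_pos']),s['ee_pos'],q(s['ee_pos']))
for x,y,z in((2,-113,52),(18,-113,52),(2,-161,52),(-40,-138,42),(-40,-92,42),(40,-138,42),(10,-160,75),(2,23,52),(18,23,52)):print(x,y,z,q([*(C0+x*EX+y*EY),z]))
f=grab('wrist');save(f,'w3.png');print(proj(f,s['ee_pos']))
b=lambda x,y,z:proj(f,[*(C0+x*EX+y*EY),z])[0].round(1)
print('wrist',b(2,-113,52),b(18,-113,52),b(10,-160,75),b(2,23,52),b(18,23,52),b(-40,0,42),b(-40,-46,42))
```

```text
tcp [  11.5 -114.1] [634.94295122 -65.88183574  49.84824907] [[404. 294.]]
2 -113 52 [[366. 288.]]
18 -113 52 [[429. 282.]]
2 -161 52 [[410. 414.]]
-40 -138 42 [[217. 401.]]
-40 -92 42 [[183. 283.]]
40 -138 42 [[537. 369.]]
10 -160 75 [[448. 333.]]
2 23 52 [[259. -19.]]
18 23 52 [[315. -23.]]
[[313.5493272  230.60863841]]
wrist [315.4 216.2] [315.4 242.7] [220.1 247.4] [560.9 216.4] [554.8 242.9] [522.  137.8] [438.  137.8]
```

View pics/w3.png

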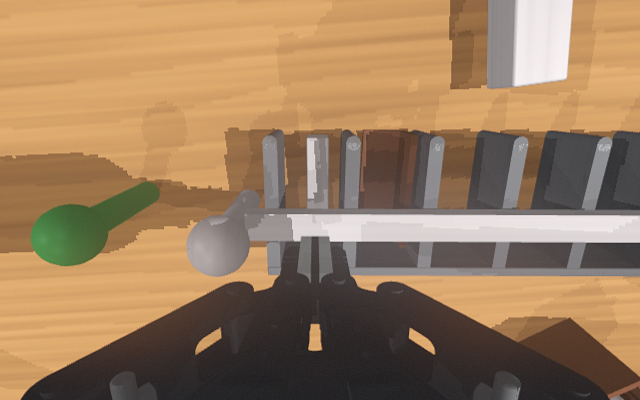

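Run:
```python
from h import *
p=robot.state()['ee_pos'];F={c:grab(c) for c in('side','wrist')}
for c,f in F.items():
    R=cv2.Rodrigues(np.float64(f['rvec']))[0];print(c,'cam',(-R.T@np.ravel(f['tvec'])).round())
    for dx in(-11,0,11):
        print(dx,[proj(f,p+[dx,0,h])[0].round(1).tolist() for h in (0,5,10,15,20,25)])
```

```text
side cam [ 374. -796.  671.]
-11 [[336.1, 230.0], [336.3, 228.5], [336.4, 226.9], [336.5, 225.3], [336.6, 223.7], [336.7, 222.1]]
0 [[340.4, 229.4], [340.5, 227.8], [340.6, 226.3], [340.7, 224.7], [340.9, 223.1], [341.0, 221.5]]
11 [[344.6, 228.8], [344.7, 227.2], [344.9, 225.7], [345.0, 224.1], [345.1, 222.5], [345.3, 220.9]]
wrist cam [564. -60. 220.]
-11 [[312.2, 212.4], [312.1, 215.4], [312.1, 218.6], [312.0, 222.0], [311.9, 225.7], [311.8, 229.5]]
0 [[313.6, 230.6], [313.6, 234.1], [313.5, 237.8], [313.5, 241.7], [313.5, 245.8], [313.4, 250.1]]
11 [[314.9, 248.2], [314.9, 252.1], [314.9, 256.2], [314.9, 260.6], [315.0, 265.2], [315.0, 270.0]]
```

Both views put the real tips about 15–20 mm above the reported TCP, so I'll keep descending in small steps and watch the force.

```bash
python3 -m handwheel '[[[0,0,0],[0.1,0,0.2],0],[[0,0,0],[0.1,0,0.4],0],[[0,0,0],[0.1,0,0.5],0],[[0,0,0],[0.1,0,0.5],0]]' | sed -n 1,4p;  python3 -m handwheel '[[[0,0,0],[0,0,0.1],0],[[0,0,0],[0,0,0.2],0],[[0,0,0],[0,0,0.3],0],[[0,0,0],[0,0,0.3],0]]'| sed -n 1,4p
```

```text
time: 5.65
ee_pos: [633.6, -65.7, 44.4]
tool_rot: [3.141, -0.001, 3.071]
wrist_force: [0.1, 0.3, 0.3]
time: 5.98
ee_pos: [633.8, -65.7, 41.6]
tool_rot: [3.142, -0.0, 3.071]
wrist_force: [-1.0, 0.3, -0.1]
```

```bash
python3 -m handwheel '[[[0,0,0],[0,0,0.1],0],[[0,0,0],[0,0,0.2],0],[[0,0,0],[0,0,0.2],0]]' | sed -n 1,4p;  python3 -m handwheel '[[[0,0,0],[0,0,0.1],0],[[0,0,0],[0,0,0.2],0],[[0,0,0],[0,0,0.2],0]]'| sed -n 1,4p
```

```text
time: 6.23
ee_pos: [633.8, -65.8, 39.6]
tool_rot: [3.142, -0.0, 3.071]
wrist_force: [0.6, 0.5, -0.1]
time: 6.48
ee_pos: [633.8, -65.8, 37.6]
tool_rot: [3.142, -0.0, 3.071]
wrist_force: [1.0, -0.1, -0.2]
```

Run:
```python
from h import *
f=grab('wrist');save(f,'w4.png')
g=grab('side');a=f['frame'][180:280,240:400];b=g['frame'][195:255,300:396]
cv2.imwrite('pics/c4.png',cv2.cvtColor(np.hstack([cv2.resize(a,(400,250),interpolation=2),cv2.resize(b,(400,250),interpolation=2)]),4))
```

```text
(no output)
```

View pics/c4.png

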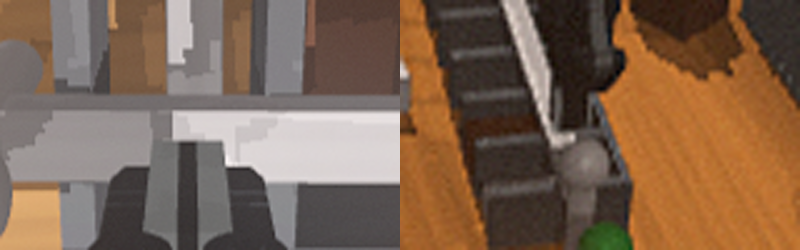

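The crop shows the tips over the middle of the rail, with a shadow just beside them and a small gap still left.

```bash
python3 -m handwheel '[[[0,0,0],[0,0,0.1],0],[[0,0,0],[0,0,0.2],0],[[0,0,0],[0,0,0.2],0]]' | sed -n 1,4p;  python3 -m handwheel '[[[0,0,0],[0,0,0.05],0],[[0,0,0],[0,0,0.1],0],[[0,0,0],[0,0,0.1],0]]'| sed -n 2,4p
```

```text
time: 6.83
ee_pos: [633.8, -65.8, 35.6]
tool_rot: [3.142, -0.0, 3.071]
wrist_force: [0.1, 0.4, 0.4]
ee_pos: [633.9, -65.8, 34.7]
tool_rot: [-3.142, -0.0, 3.071]
wrist_force: [0.6, -0.1, 0.3]
```

```bash
python3 -m handwheel '[[[0,0,0],[0,0,0.05],0],[[0,0,0],[0,0,0.1],0],[[0,0,0],[0,0,0.1],0]]'| sed -n 1,4p
```

```text
time: 7.33
ee_pos: [633.9, -65.8, 33.7]
tool_rot: [-3.142, -0.0, 3.071]
wrist_force: [1.1, -0.3, -1.1]
```

```bash
python3 -m handwheel '[[[0,0,0],[0,0,0.05],0],[[0,0,0],[0,0,0.1],0],[[0,0,0],[0,0,0.1],0]]'| sed -n 1,4p
```

```text
time: 7.58
ee_pos: [633.9, -65.8, 32.7]
tool_rot: [-3.142, -0.0, 3.071]
wrist_force: [-0.7, 0.9, -0.5]
```

```bash
python3 -m handwheel '[[[0,0,0],[0,0,0.05],0],[[0,0,0],[0,0,0.1],0],[[0,0,0],[0,0,0.1],0]]'| sed -n 1,4p
```

```text
time: 7.83
ee_pos: [633.9, -65.8, 31.7]
tool_rot: [3.142, -0.0, 3.071]
wrist_force: [-1.1, -0.7, 0.4]
```

```bash
python3 -m handwheel '[[[0,0,0],[0,0,0.2],0],[[0,0,0],[0,0,0.4],0],[[0,0,0],[0,0,0.6],0],[[0,0,0],[0,0,0.6],0]]'| sed -n 1,4p
```

```text
time: 8.17
ee_pos: [633.5, -65.7, 25.2]
tool_rot: [3.141, -0.001, 3.071]
wrist_force: [0.5, 0.2, 0.1]
```

```bash
python3 -m handwheel '[[[0,0,0],[0,0,0.1],0],[[0,0,0],[0,0,0.2],0],[[0,0,0],[0,0,0.2],0]]'| sed -n 1,4p
```

```text
time: 8.42
ee_pos: [633.9, -65.8, 24.8]
tool_rot: [-3.141, 0.0, 3.071]
wrist_force: [-2.7, 1.0, 6.6]
```

```bash
python3 -m handwheel '[[[0,0,0],[0,0,0.1],0],[[0,0,0],[0,0,0.2],0],[[0,0,0],[0,0,0.2],0]]'| sed -n 1,4p
```

```text
time: 8.67
ee_pos: [633.9, -65.8, 24.7]
tool_rot: [-3.141, 0.001, 3.072]
wrist_force: [-6.5, 1.6, 18.8]
```

Contact: the tips are about 27 mm behind the reported TCP. I'll ease off slightly and slide along the rail in +y, from gap 6 to gap 5 to gap 4.

```bash
python3 -m handwheel '[[[0,0,0],[0,0,-0.1],0],[[0,0,0],[0,0.9,-0.1],0],[[0,0,0],[0,1.8,-0.1],0],[[0,0,0],[0,2.7,-0.1],0],[[0,0,0],[0,3.6,-0.1],0],[[0,0,0],[0,4.5,-0.1],0],[[0,0,0],[0,4.5,-0.1],0]]'| sed -n 1,4p
```

```text
time: 9.25
ee_pos: [639.1, -21.2, 24.8]
tool_rot: [-3.139, 0.004, 3.072]
wrist_force: [0.1, -1.6, 8.7]
```

```bash
python3 -m handwheel '[[[0,0,0],[0,0.9,0],0],[[0,0,0],[0,1.8,0],0],[[0,0,0],[0,2.7,0],0],[[0,0,0],[0,3.6,0],0],[[0,0,0],[0,4.6,0],0],[[0,0,0],[0,4.6,0],0]]'| sed -n 1,4p; python3 -c "
from h import *
s=robot.state();print(s['ee_pos'],s['wrist_force'],torack(s['ee_pos']))"
```

```text
time: 9.75
ee_pos: [642.4, 24.9, 24.8]
tool_rot: [-3.14, 0.004, 3.072]
wrist_force: [-1.0, -1.0, 8.7]
[642.38833191  24.9399029   24.76379816] [-0.98338918 -0.97783536  8.74776759] [ 12.5 -22.9]
```

Touched over the first, second and third gaps with a steady 8.7 N. Next I'll lift and go to the bar's left side.

```bash
python3 -m handwheel '[[[0,0,0],[0,0,-1.5],0],[[0,0,0],[0,0,-5],0],[[0,0,0],[2,1.5,-5.5],0],[[0,0,0],[5,3.5,-5.5],0],[[0,0,0],[8,6,-5.5],0],[[0,0,0],[11.4,8.1,-5.5],0],[[0,0,0],[11.4,8.1,-5.5],0]]'| sed -n 1,4p
python3 - <<'E'
from h import *
f=grab('wrist');im=f['frame'];save(f,'w5.png')
hsv=cv2.cvtColor(im,cv2.COLOR_RGB2HSV)
for d in finder.place_of('bar','wrist')[:3]: print(round(d['p'],2),np.round(d['point']),torack(d['point']))
for d in finder.cut_out('bar','wrist')[:3]:
    r=d['region'];ys,xs=np.nonzero(r);print(round(d['p'],2),r.sum(),xs.min(),xs.max(),ys.min(),ys.max(),np.median(im[r],0),np.median(hsv[r],0))
rk(-102,58,-15);s=robot.state();print(torack(s['ee_pos']),s['ee_pos'][2])
E
```

```text
time: 10.33
ee_pos: [524.2, 117.1, 76.9]
tool_rot: [3.141, -0.008, 3.076]
wrist_force: [-1.3, 0.8, -0.3]
0.74 [524.  58.  -2.] [-108.2    1.8]
0.73 [653. 204.  -3.] [ 10.6 155.9]
0.58 [412. 134.   2.] [-225.2   69.9]
0.89 5361 207 272 147 262 [209. 202. 201.] [  3.  11. 209.]
0.68 6778 266 401 0 81 [239. 163. 187.] [171.  81. 239.]
0.58 1175 0 46 332 399 [121. 114. 107.] [  6.  11. 121.]
t 10.48 turn [-0.   0.1  0.1] shift cm [-0.07 -0.02  9.34]
[-102.9   58.2] 78.35177918677323
```

```bash
python3 -m handwheel '[[[0,0,0],[0,0,2],0],[[0,0,0],[0,0,4.5],0],[[0,0,0],[0,0,7],0],[[0,0,0],[0,0,8.5],0],[[0,0,0],[0,0,9.1],0],[[0,0,0],[0,0,9.1],0]]'| sed -n 1,4p; python3 -m handwheel '[[[0,0,0],[0,-0.5,0.1],0],[[0,0,0],[0,-1,0.1],0],[[0,0,0],[0,-1.5,0.1],0],[[0,0,0],[0,-2,0.1],0],[[0,0,0],[0,-2,0.1],0]]'| sed -n 1,4p
```

```text
time: 10.98
ee_pos: [532.4, 112.9, -14.6]
tool_rot: [-3.141, -0.002, 3.07]
wrist_force: [0.2, -0.3, 0.3]
time: 11.4
ee_pos: [531.6, 92.7, -13.3]
tool_rot: [-3.142, 0.002, 3.07]
wrist_force: [1.2, 0.0, -0.3]
```

```bash
python3 -m handwheel '[[[0,0,0],[0,-0.5,0],0],[[0,0,0],[0,-1,0],0],[[0,0,0],[0,-1.3,0],0],[[0,0,0],[0,-1.6,0],0],[[0,0,0],[0,-1.9,0],0],[[0,0,0],[0,-2.2,0],0],[[0,0,0],[0,-2.2,0],0]]'| sed -n 1,4p
cat >> h.py <<'E'
def bar(cam='wrist'):
    f=grab(cam);im=f['frame'];hsv=cv2.cvtColor(im,cv2.COLOR_RGB2HSV);best=None
    for d in finder.cut_out('bar',cam):
        r=d['region'];ys,xs=np.nonzero(r)
        W=np.array([unproj(f,q,30)[:2] for q in np.c_[xs,ys][::3]])
        if np.median(hsv[r][:,1])<40: print(round(d['p'],2),r.sum(),torack(np.median(W,0)))
        if np.median(hsv[r][:,1])<40 and np.hypot(*(torack(np.median(W,0))-[-90,-10]))<60:
            k=cv2.dilate(r.astype(np.uint8),np.ones((7,7)))&(hsv[...,1]<40)&(hsv[...,2]>170)
            k=cv2.morphologyEx(k.astype(np.uint8),cv2.MORPH_OPEN,np.ones((5,5)))
            ys,xs=np.nonzero(k);W=np.array([torack(unproj(f,q,30)) for q in np.c_[xs,ys]],np.float32)
            (c,sz,a)=cv2.minAreaRect(W);print('rect rack',np.round(c,1),np.round(sz,1),round(a,1),'x',W[:,0].min(),W[:,0].max(),'y',W[:,1].min(),W[:,1].max());break
    s=robot.state();print('tcp rack',torack(s['ee_pos']),s['ee_pos'][2].round(1),'F',s['wrist_force'].round(1),s['time'])
E
python3 -c "
from h import *
bar()"
```

```text
time: 11.98
ee_pos: [530.4, 72.3, -13.5]
tool_rot: [3.14, 0.002, 3.071]
wrist_force: [1.7, 4.9, 3.1]
0.72 9891 [-128.2  -10.5]
rect rack [-133.1  -10.9] [29.5 34.1] 88.8 x -150.1 -115.9 y -25.9 3.8
tcp rack [-102.6   16.4] -13.6 F [1.3 4.5 3.2] 12.0833
```

```bash
python3 -m handwheel '[[[0,0,0],[0,-0.3,0],0],[[0,0,0],[0,-0.6,0],0],[[0,0,0],[0,-0.9,0],0],[[0,0,0],[0,-1.2,0],0],[[0,0,0],[0,-1.2,0],0]]'| sed -n 1,4p; 
python3 -c "
from h import *
bar()"
```

```text
time: 12.5
ee_pos: [529.0, 60.4, -13.7]
tool_rot: [3.14, 0.001, 3.072]
wrist_force: [0.8, 5.5, 4.7]
0.79 9836 [-128.9  -21.9]
rect rack [-133.2  -22.1] [29.5 35.4] 87.3 x -151.4 -115.1 y -37.2 -6.9
tcp rack [-103.1    4.4] -13.8 F [1.8 4.9 4.3] 12.6
```

```bash
python3 -m handwheel '[[[0,0,0],[0,1.5,0],0],[[0,0,0],[0,2,-3],0],[[0,0,0],[0,2,-7],0],[[0,0,0],[3,1,-11],0],[[0,0,0],[6,-1,-14],0],[[0,0,0],[8,-2.7,-16],0],[[0,0,0],[8,-2.7,-16],0],[[0,0,0],[8,-2.7,-16],0]]'| sed -n 1,4p; 
python3 -c "
from h import *
bar();bar('top')"
```

```text
time: 13.27
ee_pos: [446.1, 37.1, 147.2]
tool_rot: [-3.14, 0.002, 3.069]
wrist_force: [0.0, -0.5, 0.7]
0.82 927 [-145.   -22.1]
rect rack [-140.8  -22. ] [28.9 20.5] 90.0 x -151.0 -130.5 y -36.4 -7.5
tcp rack [-183.3  -23.6] 145.4 F [0.2 0.4 0.2] 13.3667
0.49 142 [-93.3 -21.6]
rect rack [-93.  -24.2] [31.1 18.6] 5.3 x -109.3 -76.7 y -33.2 -13.5
tcp rack [-183.5  -23.1] 144.6 F [ 0.1  0.2 -0.3] 13.4667
```

```bash
python3 -m handwheel '[[[0,0,0],[-2,3,-2],0],[[0,0,0],[-5,6,-6],0],[[0,0,0],[-7,9,-9],0],[[0,0,0],[-7,9,-9],0],[[0,0,0],[-7,9,-9],0],[[0,0,0],[-7,9,-9],0]]'| sed -n 1,4p; 
python3 -c "
from h import *
bar()"
```

```text
time: 13.97
ee_pos: [523.3, 124.2, 234.3]
tool_rot: [-3.141, -0.002, 3.073]
wrist_force: [-0.2, -0.1, -0.9]
0.55 1960 [-115.3  -20.5]
rect rack [-111.7  -22.9] [29.6 79.3] 87.7 x -150.9 -72.0 y -39.2 -7.2
tcp rack [-115.1   66.4] 233.4 F [ 0.3 -0.8 -0.8] 14.0667
```

The bar is at rack (−112, −23), 2° off, with clearance on both sides. Going behind it now.

```bash
python3 -m handwheel '[[[0,0,0],[3,-3,2],0],[[0,0,0],[6.2,-6,5],0],[[0,0,0],[6.2,-9,9],0],[[0,0,0],[6.2,-9,13],0],[[0,0,0],[6.2,-9,16.5],0],[[0,0,0],[6.2,-9,20],0],[[0,0,0],[6.2,-9,22],0],[[0,0,0],[6.2,-9,22],0]]'| sed -n 1,4p; python3 -c "
from h import *
rk(-177,-23,-14);"
```

```text
time: 14.73
ee_pos: [447.7, 37.5, 10.6]
tool_rot: [-3.141, -0.012, 3.069]
wrist_force: [-0.9, 0.4, -1.0]
t 14.73 turn [-0.  -0.7 -0.1] shift cm [-0.58  0.12  2.46]
```

```bash
python3 -m handwheel '[[[0,0,0],[0,0.05,1],0],[[0,0,0],[0,0.05,2],0],[[0,0,0],[0,0.05,2.6],0],[[0,0,0],[0,0.05,2.6],0]]'| sed -n 1,4p;   python3 -m handwheel '[[[0,0,0],[-0.5,0,0],0],[[0,0,0],[-1,0,0],0],[[0,0,0],[-1.5,0,0],0],[[0,0,0],[-2,0,0],0],[[0,0,0],[-2.5,0,0],0],[[0,0,0],[-3,0,0],0],[[0,0,0],[-3,0,0],0]]'| sed -n 1,4p; python3 -c "
from h import *
rk(-55,-23,-14);bar()"
```

```text
time: 15.07
ee_pos: [453.7, 38.3, -10.4]
tool_rot: [-3.142, -0.002, 3.071]
wrist_force: [0.9, 0.1, -0.5]
time: 15.65
ee_pos: [484.2, 36.4, -10.0]
tool_rot: [-3.141, -0.002, 3.071]
wrist_force: [-3.1, -1.0, -1.7]
t 15.65 turn [-0.  -0.1  0. ] shift cm [-9.11 -0.04  0.38]
0.74 315 [-107.   -22.2]
rect rack [-107.6  -22. ] [ 5.3 14.4] 90.0 x -114.8 -100.4 y -24.7 -19.4
tcp rack [-145.9  -22.6] -10.1 F [-4.3  0.4  1. ] 15.75
```

```bash
python3 -m handwheel '[[[0,0,0],[-0.5,-0.03,0],0],[[0,0,0],[-1,-0.03,0],0],[[0,0,0],[-1.5,-0.03,0],0],[[0,0,0],[-2,-0.03,0],0],[[0,0,0],[-2.5,-0.03,0],0],[[0,0,0],[-3,-0.03,0],0],[[0,0,0],[-3.5,-0.03,0],0]]'| sed -n 1,4p; python3 -c "
from h import *
bar()"
```

```text
time: 16.33
ee_pos: [520.1, 33.6, -10.3]
tool_rot: [3.142, -0.0, 3.071]
wrist_force: [-2.4, 0.0, -2.1]
0.84 281 [-70.7 -22.1]
rect rack [-71.8 -22.3] [ 5.4 14.5] 90.0 x -79.0 -64.5 y -25.0 -19.6
tcp rack [-108.5  -22.9] -9.9 F [-0.6  0.3 -0.1] 16.4333
```

Force stays low, so the bar is entering cleanly. Continuing.

```bash
python3 -m handwheel '[[[0,0,0],[-0.5,0,0],0],[[0,0,0],[-1,0,0],0],[[0,0,0],[-1.5,0,0],0],[[0,0,0],[-2,0,0],0],[[0,0,0],[-2.5,0,0],0],[[0,0,0],[-3,0,0],0],[[0,0,0],[-3.5,0,0],0]]'| sed -n 1,4p;   python3 -m handwheel '[[[0,0,0],[-0.4,0,0],0],[[0,0,0],[-0.8,0,0],0],[[0,0,0],[-1.1,0,0],0],[[0,0,0],[-1.1,0,0],0]]'| sed -n 1,4p;python3 -c "
from h import *
bar()"
```

```text
time: 17.02
ee_pos: [553.1, 31.4, -10.2]
tool_rot: [3.142, -0.003, 3.072]
wrist_force: [-6.7, -0.8, 4.4]
time: 17.35
ee_pos: [565.7, 30.4, -10.1]
tool_rot: [3.142, -0.0, 3.071]
wrist_force: [-3.4, -0.1, -0.7]
0.5 291 [-25.4 -22.2]
tcp rack [-64.4 -22.9] -10.2 F [-2.5 -0.1 -0.3] 17.45
```

```bash
python3 -m handwheel '[[[0,0,0],[-0.3,0,0],0],[[0,0,0],[-0.6,0,0],0],[[0,0,0],[-0.9,0,0],0],[[0,0,0],[-0.9,0,0],0]]'| sed -n 2,4p;   python3 -m handwheel '[[[0,0,0],[-0.15,0,0],0],[[0,0,0],[-0.3,0,0],0],[[0,0,0],[-0.3,0,0],0]]'| sed -n 2,4p;python3 -c "
from h import *
bar()"
```

```text
ee_pos: [574.5, 29.8, -10.1]
tool_rot: [3.142, -0.0, 3.071]
wrist_force: [-3.0, -0.0, -2.0]
ee_pos: [576.6, 29.7, -10.2]
tool_rot: [-3.142, -0.002, 3.072]
wrist_force: [-5.4, -0.1, 2.6]
0.75 218 [-14.8 -22. ]
tcp rack [-53.4 -22.8] -10.2 F [-5.4  0.4  2.2] 18.1333
```

```bash
python3 -m handwheel '[[[0,0,0],[-0.15,0,0],0],[[0,0,0],[-0.3,0,0],0],[[0,0,0],[-0.3,0,0],0]]'| sed -n 2,4p
```

```text
ee_pos: [577.5, 29.7, -10.3]
tool_rot: [-3.142, -0.005, 3.072]
wrist_force: [-10.7, 0.8, 8.1]
```

```bash
python3 -m handwheel '[[[0,0,0],[-0.15,0,0],0],[[0,0,0],[-0.3,0,0],0],[[0,0,0],[-0.3,0,0],0]]'| sed -n 2,4p
```

```text
ee_pos: [577.4, 29.7, -10.6]
tool_rot: [-3.141, -0.01, 3.072]
wrist_force: [-17.5, 0.3, 13.2]
```

```bash
python3 -m handwheel '[[[0,0,0],[-0.15,0,0],0],[[0,0,0],[-0.3,0,0],0],[[0,0,0],[-0.3,0,0],0]]'| sed -n 2,4p
```

```text
ee_pos: [577.3, 29.7, -10.8]
tool_rot: [-3.141, -0.016, 3.072]
wrist_force: [-22.5, 0.5, 19.3]
```

The push has stalled at the expected home position and the force is rising, so the bar is on the back plate. I'll back off, lift clear and check.

```bash
python3 -m handwheel '[[[0,0,0],[1.5,0,0],0],[[0,0,0],[4,0,0],0],[[0,0,0],[6,0,0],0],[[0,0,0],[8,0,-3],0],[[0,0,0],[8,0,-7],0],[[0,0,0],[8,2,-11],0],[[0,0,0],[7,5,-15],0],[[0,0,0],[5,8,-19],0]]'| sed -n 1,4p; python3 -m handwheel '[[[0,0,0],[-1,2,-3],0],[[0,0,0],[-2,4,-5],0],[[0,0,0],[-2,4,-5],0],[[0,0,0],[-2,4,-5],0],[[0,0,0],[-2,4,-5],0]]'| sed -n 1,4p;python3 - <<'E'
from h import *
f=grab('wrist');g=grab('side');s=robot.state();print(torack(s['ee_pos']),s['wrist_force'])
u=proj(f,[*(C0-23*EY),30])[0].astype(int);print(u)
P=[(-40,-38,30),(-40,-8,30),(40,-38,30),(40,-8,30)]
print([proj(f,[*(C0+x*EX+y*EY),z])[0].round().tolist() for x,y,z in P])
x0=max(0,min(480,u[0]-80));y0=max(0,min(300,u[1]-50))
a=f['frame'][y0:y0+100,x0:x0+160];b=g['frame'][160:260,250:410];print(x0,y0)
cv2.imwrite('pics/end.png',cv2.cvtColor(np.vstack([cv2.resize(q,(480,300),interpolation=2) for q in(a,b)]),4))
E
```

```text
time: 19.55
ee_pos: [533.8, 99.8, 164.8]
tool_rot: [3.141, 0.004, 3.07]
wrist_force: [1.5, -0.6, -0.3]
time: 19.97
ee_pos: [555.7, 137.4, 210.9]
tool_rot: [-3.141, -0.0, 3.071]
wrist_force: [-0.3, -0.3, 0.6]
[-82.7  82.5] [-0.03513683 -0.55585861 -0.57435772]
[224 235]
[[208.0, 203.0], [234.0, 203.0], [214.0, 266.0], [239.0, 266.0]]
144 185
```

View pics/end.png

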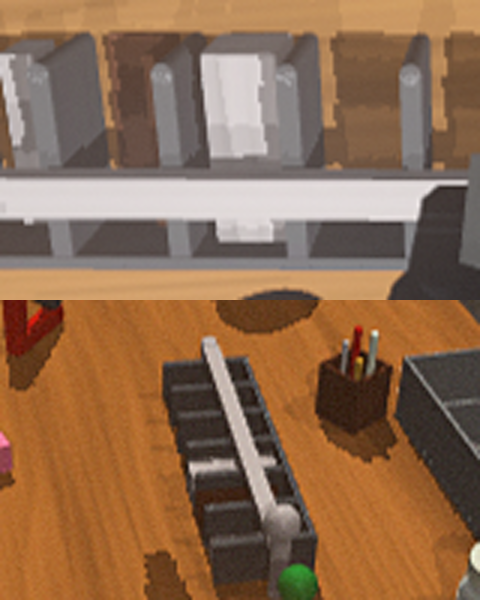

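The crop shows the bar in the third gap from the steel ball, next to the angle iron. Its top edges are at about rows 202 and 265 against 203 and 266 predicted for home, so it is flat and fully in, and the gripper is clear.

```bash
python3 -c "
from h import *
print(robot.finish_job())"
```

```text
the job is handed in; nothing more can be done
None
```

I touched the rail over the first, second and third gaps from the steel ball post. I then pushed the grey bar into that third gap until it stopped on the back plate, backed the arm clear and handed the job in at about 20 s; no verdict was returned.

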